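# Bring the sumac box to the serving corner

### The job

I need the red spice box in the brass-clad corner of the wooden tray. Work it like a sliding puzzle: first slide the box that stands in that corner straight along into the empty place, then slide the red box into the brass corner, so that both end up fully in their places, flat on the tray's floor and let go. Slide the boxes, don't lift them, and leave the remaining box and the dish, jar and pan lid nearby where they are.

Things in the scene. Friction and masses are not known exactly. Their poses are not given: they have to be found in the camera images.
- tray: the square dark wooden spice tray, fixed to the counter: 172 x 172 mm outside, walls 10 mm thick, rim 34 mm above the counter, inner floor 12 mm above the counter, 152 x 152 mm inside without dividers, so four places of 76 mm, their centres 38 mm either way along x and y from the middle. Origin at the centre of its underside; x and y along its sides, z up. Bright yellow brass cladding on the rim, 70 mm along each side, marks the corner at -x, +y
- serving_corner (a point): centre, on the tray's floor, of the place in the brass-clad corner; axes as the tray's
- free_corner (a point): centre, on the tray's floor, of the place that is empty at the start (always next to the brass-clad place, along a side); stays there. The red box starts in the other place next to the brass-clad one; a green or a blue box stands in the brass-clad place, the remaining one diagonally across from it
- red_box_mid (a point): the red spice box: a square tin 70 x 70 mm and 36 mm high, white below with a red lid, and on the middle of the lid an upright square red knob 22 x 22 mm and 34 mm tall with its sides parallel to the box's (whole height 70 mm, about 0.15 to 0.31 kg, loose). This point is at its centre, 35 mm above its underside, so just below the top of the lid; the knob's middle is 18 mm above this point. z up, x and y along the box's sides
- green_box_mid (a point): the green spice box: a square tin 70 x 70 mm and 36 mm high, white below with a green lid, and on the middle of the lid an upright square green knob 22 x 22 mm and 34 mm tall with its sides parallel to the box's (whole height 70 mm, about 0.15 to 0.31 kg, loose). This point is at its centre, 35 mm above its underside, so just below the top of the lid; the knob's middle is 18 mm above this point. z up, x and y along the box's sides
- blue_box_mid (a point): the blue spice box: a square tin 70 x 70 mm and 36 mm high, white below with a blue lid, and on the middle of the lid an upright square blue knob 22 x 22 mm and 34 mm tall with its sides parallel to the box's (whole height 70 mm, about 0.15 to 0.31 kg, loose). This point is at its centre, 35 mm above its underside, so just below the top of the lid; the knob's middle is 18 mm above this point. z up, x and y along the box's sides
- red_box: the same red box; origin at the centre of its underside
- green_box: the same green box; origin at the centre of its underside
- blue_box: the same blue box; origin at the centre of its underside
- dish: a terracotta bowl, 110 mm across and 40 mm high, bystander; origin at the centre of its underside
- jar: a clear plastic spice jar with a red screw top, 56 mm across and 90 mm high, bystander; origin at the centre of its underside
- pan_lid: a grey enamelled saucepan lid, 180 mm across, lying flat with its black knob up, 46 mm high in all, bystander; origin at the centre of its underside
Not all that is in view belongs to the job. Leave any black look-alike of the red_box alone. Leave any black look-alike of the green_box alone.

How it is judged (in metres and radians):
On the way, in this order (a step that is already met when the one before it is completed fails the run):
1. the box from the brass-clad corner has been slid into the empty place, the red box still where it was (((horizontal distance between green_box_mid and free_corner below 0.012 m and distance of blue_box_mid from where it was at the start of the episode below 0.02 m) or (horizontal distance between blue_box_mid and free_corner below 0.012 m and distance of green_box_mid from where it was at the start of the episode below 0.02 m)) and distance of red_box_mid from where it was at the start of the episode below 0.02 m), for 0.2 s.
2. the red box has been slid into the brass-clad corner (horizontal distance between red_box_mid and serving_corner below 0.012 m), for 0.2 s.
At the end, for the whole second after the job is handed in: Red box's centre within 12 mm (horizontally) of the brass-clad place's centre; the box from there within 12 mm of the centre of the place that was empty; the remaining box within 20 mm of its start; all three flat on the tray's floor (raised under 5 mm, tilted under 0.08 rad) and at rest (horizontal distance between red_box_mid and serving_corner below 0.012 m and ((horizontal distance between green_box_mid and free_corner below 0.012 m and distance of blue_box_mid from where it was at the start of the episode below 0.02 m) or (horizontal distance between blue_box_mid and free_corner below 0.012 m and distance of green_box_mid from where it was at the start of the episode below 0.02 m)) and height (world z) of each of red_box_mid, green_box_mid, blue_box_mid below 0.052 m and angle between each of red_box_mid, green_box_mid, blue_box_mid's own z axis and vertical below 0.08 rad and linear speed of each of red_box, green_box, blue_box below 0.02 m/s); the robot touches nothing.
It fails at once if a box is lifted more than 15 mm off the tray's floor (height (world z) of any of red_box_mid, green_box_mid, blue_box_mid above 0.062 m).
It fails at once if both the green and the blue box are moved more than 20 mm from their starts (only the one in the brass corner is to be moved) (distance of each of green_box_mid, blue_box_mid from where it was at the start of the episode above 0.02 m).
It fails at once if the dish, jar or pan lid is moved more than 30 mm (distance of any of dish, jar, pan_lid from where it was at the start of the episode above 0.03 m).
It also fails if it takes over 43 s, if anything falls off the work surface, if the arm or the gripper's body presses on something with over 40 N, if the wrist force passes 120 N, or if a joint passes its speed limit or range.

### The arm

A 6-joint arm with a two-finger parallel gripper is mounted at the origin on the work surface. World frame = base frame: x ahead of the robot, y to its left, z up, the work surface at z = 0. Lengths are in mm, angles in degrees, forces in N, time in s.
With the tool pointing down it reaches from about 350 to 850 mm from the base axis. Payload 8.1 kg.
Tool frame: the origin (TCP) lies at the very end of the fingers, on their centre line; the grasp point (between the pads) lies 19 mm behind it; z points along the fingers, y is the line along which they close (so a half turn about z gives the same grasp; the last joint's range is limited). The gripper opens to 85 mm and grips with 20 to 120 N. Pads are 22 mm wide; open, the fingers measure 114 mm over their backs; the gripper's body (76 mm by 85 mm) begins 54 mm behind the grasp point. The pads swing forward as they close: fully open they stand 13 mm farther back than shut.
Start: joints at [-68.95, 7.471, 85.268, -0, 87.261, -4.893], TCP at [262.511, -539.531, 231.292] pointing down, gripper open.
Joint ranges: [-169.43, 169.43], [-51.17, 129.36], [1.28, 143.12], [-76.62, 256.62], [0, 156.53], [-152.29, 152.29]. Speed limits (degrees/s): [136.94, 136.94, 159.86, 180, 180, 180].

### API

Orientations are given as [roll, pitch, yaw] about the fixed x, y, z axes, in that order (R = Rz(yaw) Ry(pitch) Rx(roll)).
In Python, from bench import * gives the robot as it stands.
- The arm moves only by the tool play_rows, never from a script. Its argument "increments" is a list of rows, each a list of 3 entries, a list of its own where there are three numbers: the gripper's target within -1 to 1 (fully open at 1, half-way at 0, shut at -1), then the shift along the tool's x, y, z in mm, then the turn about the tool's z in rad. A call has 1 to 12 rows; each row shifts and turns the commanded pose from where the row before left it, along the tool's axes as they then stand; what a row does not reach is not made up. A row lasts 1/12 s, in which the tool goes at most 41.7 mm and 7.16 degrees, less where a joint would pass 70% of its speed; a pose out of reach is approached as far as the arm can. A call is refused whole if a number of a shift passes 41.7 or a number of a turn 0.125, either way. A call with a gripper value outside its range is refused whole. The fingers move at their own pace and stop on an object; "force" is the grip in N (left out, the last holds). Time passes only in rows, so rows that do not move let the fingers close. It gives the time, the measured TCP pose, the force, the opening and the grip force at its end, in the units of the state.
- sense(): the state, without advancing time (a new reading comes with each control period).
- snapshot(name): name is "scene" or "top"; returns a dict with "color" (480x640x3 uint8, red, green, blue), "intrinsics" (3x3 intrinsics, pixels), "world_from_camera" (4x4, takes a point from camera to world coordinates). Camera axes: x right, y down, z forward; pixel columns grow to the right and rows downward; lengths in mm; the calibration is good to about 2 mm. A picture is of the moment at which its call begins. There is no depth.
- hand_in(): hands the job in; it is judged then, once.
Trained networks look in a picture, given as the dict that the camera call returned (one of the last four; its "shot" number tells which), for a name from the list of things; names that differ only in an ending like _2 or _b are one class to them, and where a whole thing is asked for, a point or a joint stands for the part that bears it (a point fixed in the world has none). Each returns a list of dicts, best first, with "p" (0 to 1); they miss things now and then, are a little off and sometimes report something else, mostly with a low value. They report only what shows in the picture. A call takes as long as a camera call. They do not tell look-alikes from the thing itself.
- find_in(query, picture): "xyz" ([x, y, z] in mm, in the coordinates of the camera as it stood for that picture, good to about 4 mm: the middle of the surface that is visible of it).
- regions_of(query, picture): "mask" (480x640 bool, what is visible of it).
- pinpoint(query, picture): "xyz" ([x, y, z] in mm, in the coordinates of the camera as it stood for that picture, good to about 4 mm: a listed point, or the origin of a listed thing).
The state is a dict: "time": time; "joint_pos": joint angles; "qd": joint speeds; "joint_efforts": joint torques, N m; "tool_pos": TCP position; "tcp_rot": TCP orientation; "ft_force": force on the tool from outside, world axes, zero at the start; "wrist_torque": the same for the moment, N m; "finger_gap": finger opening in mm; "grip_force": force on a finger pad.
Only numpy, scipy, OpenCV 4.12 (cv2) and the standard library are available. Lean on these libraries where they do the work, as an engineer would, in place of code of your own. Each camera call takes 0.05 s, during which the arm holds its last target. There are 200 camera calls.

## Working session

There is one attempt and no reset: what is moved stays moved. The work goes in short steps, Python scripts to look and compute and a tool call to move; the robot and the scene stay as the last step left them, time stands still between calls to the robot, and variables do not carry over. Pictures are saved under pics/ and viewed, at most 10 in all, crops included, and the job is handed in when it is done.

Besides the shell and the picture viewer there is one more tool, called after "Call:" by a JSON object that holds its "method" and its "body", one argument or row to a line. play_rows: Moves the arm, as the interface text tells. Its arguments: {"type":"object","properties":{"increments":{"type":"array","items":{"type":"array"}},"force":{"type":"number"}},"required":["increments"]}

```bash
mkdir -p pics
cat > h.py <<'E'
from bench import *
import numpy as np, cv2
def w(s,p): return (s["world_from_camera"]@np.r_[p,1])[:3]
def save(s,n): cv2.imwrite(f"pics/{n}.png",cv2.cvtColor(s["color"],cv2.COLOR_RGB2BGR))
E
python3 - <<'E'
from h import *
st=sense(); print({k:np.round(v,2) for k,v in st.items()})
ss={}
for n in("top","scene"):
    s=snapshot(n); save(s,n+"0")
    for q in("tray","serving_corner","free_corner","red_box_mid","green_box_mid","blue_box_mid","dish","jar","pan_lid"):
        print(n,q,[(np.round(w(s,d["xyz"]),0).tolist(),round(d["p"],2)) for d in pinpoint(q,s)[:3]])
E
python3 -c "
import cv2,numpy as np
a=[cv2.imread(f'pics/{n}0.png') for n in('top','scene')]
"
```

```text
{'time': np.float64(0.0), 'joint_pos': array([-68.95,   7.52,  85.33,  -0.  ,  87.26,  -4.89]), 'qd': array([-0.02,  0.03, -0.01, -0.01, -0.08, -0.03]), 'joint_efforts': array([-0.000e+00, -5.694e+01, -5.005e+01, -0.000e+00,  2.000e-02,
       -0.000e+00]), 'tool_pos': array([ 262.31, -539.02,  230.24]), 'tcp_rot': array([-1.799e+02, -1.000e-02,  2.594e+01]), 'ft_force': array([ 0.19, -0.08, -0.35]), 'wrist_torque': array([ 0.  , -0.02, -0.04]), 'grip_force': np.float64(0.0), 'finger_gap': np.float64(85.02)}
top tray [([601.0, 135.0, -0.0], 0.56)]
top serving_corner [([770.0, 243.0, -5.0], 0.51)]
top free_corner [([771.0, 244.0, -2.0], 0.42)]
top red_box_mid [([599.0, 395.0, 32.0], 0.97), ([616.0, 192.0, 50.0], 0.93), ([390.0, 171.0, 38.0], 0.6)]
top green_box_mid [([377.0, -12.0, 36.0], 0.87), ([554.0, 150.0, 47.0], 0.7)]
top blue_box_mid [([654.0, 125.0, 48.0], 0.69)]
top dish [([736.0, 1.0, -1.0], 0.77)]
top jar [([521.0, 274.0, -1.0], 0.84)]
top pan_lid [([770.0, 244.0, -3.0], 0.95)]
scene tray [([599.0, 140.0, -2.0], 0.81)]
scene serving_corner []
scene free_corner [([552.0, 150.0, 8.0], 0.44)]
scene red_box_mid [([593.0, 392.0, 32.0], 0.91), ([393.0, 169.0, 37.0], 0.9), ([617.0, 191.0, 44.0], 0.85)]
scene green_box_mid [([547.0, 149.0, 44.0], 0.9), ([378.0, -11.0, 30.0], 0.9)]
scene blue_box_mid [([656.0, 128.0, 42.0], 0.95), ([768.0, 250.0, -2.0], 0.7)]
scene dish [([737.0, 2.0, -4.0], 0.85), ([771.0, 248.0, -1.0], 0.21), ([521.0, 278.0, -1.0], 0.2)]
scene jar [([519.0, 279.0, -4.0], 0.69)]
scene pan_lid [([772.0, 248.0, -1.0], 0.67), ([612.0, 190.0, 47.0], 0.33)]
```

View pics/top0.png

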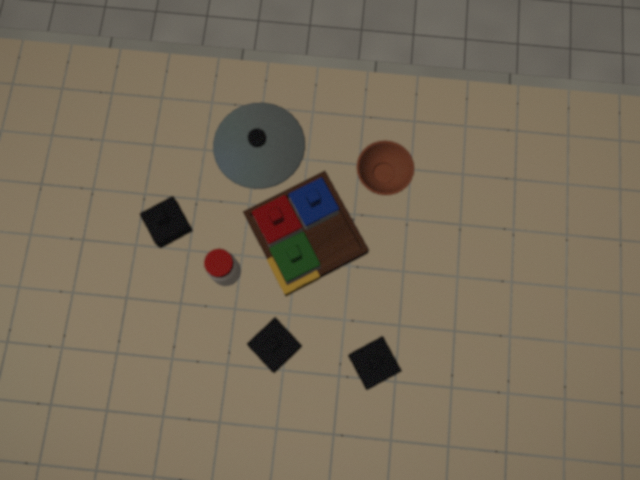

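View pics/scene0.png

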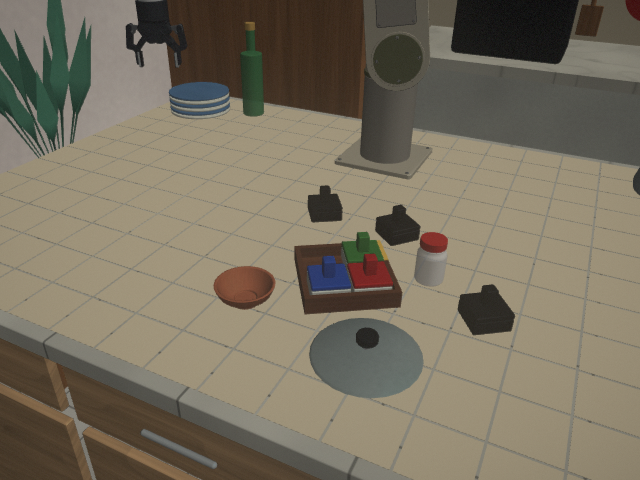

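```bash
cat >> h.py <<'E'
def proj(s,P):
    P=np.c_[np.atleast_2d(P),np.ones(len(np.atleast_2d(P)))]
    c=(np.linalg.inv(s["world_from_camera"])@P.T)[:3]; u=s["intrinsics"]@c; return (u[:2]/u[2]).T
def boxpts(x,y,a,h,z0,z1):
    c,si=np.cos(a),np.sin(a)
    return np.array([[x+c*i*h-si*j*h,y+si*i*h+c*j*h,z] for i in(-1,1) for j in(-1,1) for z in(z0,z1)])
def silh(s,parts):
    m=np.zeros((1920,2560),np.uint8)
    for p in parts: cv2.fillConvexPoly(m,cv2.convexHull(np.round(proj(s,p)*4+1.5).astype(np.int32)),255)
    return cv2.resize(m,(640,480),interpolation=cv2.INTER_AREA)/255.
def colour(s,q):
    h=cv2.cvtColor(s["color"],cv2.COLOR_RGB2HSV).astype(int); H=h[...,0]
    m={"red":(H<8)|(H>172),"green":(H>45)&(H<85),"blue":(H>105)&(H<130)}[q]
    return m&(h[...,1]>110)&(h[...,2]>30)
E
python3 - <<'E'
from h import *
from scipy.optimize import minimize
s=snapshot("top")
hsv=cv2.cvtColor(s["color"],cv2.COLOR_RGB2HSV); print(hsv[200,420],hsv[240,340],hsv[285,290],hsv[220,330],hsv[225,280],hsv[270,305],hsv[208,325])
roi=(slice(160,305),slice(236,380))
h=hsv.astype(int); fg=((h[...,1]>125)|(h[...,2]<85)).astype(np.uint8)
n,l,st,_=cv2.connectedComponentsWithStats(fg); i=l[240,345]; print(st[i]); fg=(l==i).astype(np.uint8)
fg=cv2.morphologyEx(fg,cv2.MORPH_CLOSE,np.ones((7,7)))
cost=lambda p:np.abs(silh(s,[boxpts(p[0],p[1],p[2],86,0,34)])-fg)[roi].sum()
r=minimize(cost,[602,138,.55],method="Nelder-Mead",options=dict(initial_simplex=[[602,138,.55],[606,138,.55],[602,142,.55],[602,138,.6]],xatol=.01))
x,y,a=r.x; print("tray",r.x,np.degrees(a),r.fun)
R=lambda v:np.array([x,y])+np.array([[np.cos(a),-np.sin(a)],[np.sin(a),np.cos(a)]])@v
for n,v in dict(green=(-38,38),red=(38,38),blue=(38,-38),free=(-38,-38)).items(): print(n,R(v))
o=s["color"].copy()
for q,v in dict(green=(-38,38),red=(38,38),blue=(38,-38)).items():
    m=colour(s,q); b=np.zeros_like(m); px=proj(s,[*R(v),48])[0].astype(int); b[px[1]-35:px[1]+35,px[0]-35:px[0]+35]=1; m=(m&b)
    c=lambda p:np.abs(silh(s,[boxpts(p[0],p[1],a,35,46,48),boxpts(p[0],p[1],a,11,48,82)])-m)[roi].sum()
    p0=R(v); f=minimize(c,p0,method="Nelder-Mead",options=dict(initial_simplex=[p0,p0+[4,0],p0+[0,4]]))
    print(q,f.x,f.fun,m.sum())
    for t in (boxpts(*f.x,a,11,48,82),): 
        for u in proj(s,t): cv2.circle(o,tuple(np.round(u).astype(int)),0,(255,255,255))
for z in(0,34):
    for u in proj(s,boxpts(x,y,a,86,z,z)): cv2.circle(o,tuple(np.round(u).astype(int)),1,(255,0,255))
c=cv2.resize(o[160:305,230:385],None,fx=4,fy=4,interpolation=cv2.INTER_NEAREST); cv2.imwrite("pics/fit.png",c[...,::-1])
E
```

```text
[ 19  70 134] [ 10 132  58] [ 21 170 135] [ 10 134  59] [  0 200 102] [ 57 143  64] [111 185  87]
[ 244  172  125  123 8746]
tray [5.99691573e+02 1.36216321e+02 5.81841237e-01] 33.33704724169554 227.14117647058822
green [547.06099073 147.08010483]
red [610.55535721 188.84690295]
blue [652.32215533 125.35253647]
free [588.82778885  83.58573835]
green [548.32960645 148.31914902] 122.14901960784313 1409
red [612.92631744 189.82704364] 84.11372549019609 1564
blue [652.51160845 125.67382553] 75.57647058823528 1372
```

View pics/fit.png

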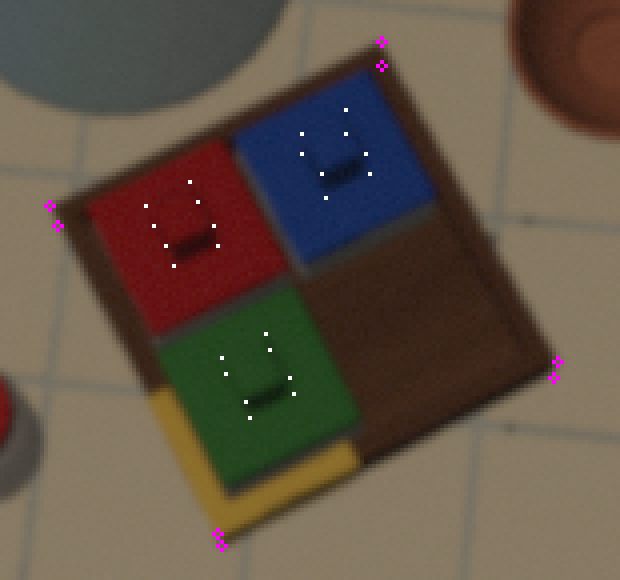

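Call:
{"method": "play_rows", "body": {
  "increments": [
    [0, [0, 0, 0], -0.064],
    [0, [0, 0, 0], -0.064],
    [0, [31, -21, 0], 0],
    [0, [31, -21, 0], 0],
    [0, [31, -21, 0], 0],
    [0, [31, -21, 0], 0],
    [0, [31, -21, 0], 0],
    [0, [31, -21, 0], 0],
    [0, [31, -21, 0], 0],
    [0, [31, -21, 0], 0],
    [0, [31, -21, 0], 0],
    [0, [31, -21, 0], 0]
  ],
  "force": 25
}}

```text
time: 2.05
tool_pos: [406.8, -192.2, 231.6]
tcp_rot: [180.0, -0.0, 33.3]
ft_force: [1.8, -0.4, 0.9]
finger_gap: 42.9
grip_force: 0.0
```

Call:
{"method": "play_rows", "body": {
  "increments": [
    [0, [31, -21, 0], 0],
    [0, [31, -21, 0], 0],
    [0, [31, -21, 0], 0],
    [0, [31, -21, 0], 0],
    [0, [31, -21, 0], 0],
    [0, [31, -21, 0], 0],
    [0, [31, -21, 0], 0],
    [0, [31, -21, 0], 0],
    [0, [31, -21, 0], 0],
    [0, [0, 0, 0], 0],
    [0, [0, 0, 0], 0]
  ]
}}

```text
time: 2.97
tool_pos: [536.0, 119.0, 230.8]
tcp_rot: [-180.0, 0.0, 33.5]
ft_force: [-0.2, -0.5, -0.6]
finger_gap: 42.9
grip_force: 0.0
```

```bash
cat >> h.py <<'E'
def togo(x,y,z):
    s=sense(); d=np.array([x,y,z])-s["tool_pos"]; a=np.radians(s["tcp_rot"][2])
    print("t",s["time"],np.round(s["tool_pos"],1),np.round(s["tcp_rot"],2),"gap",round(float(s["finger_gap"]),1),"F",np.round(s["ft_force"],1))
    print("tool shift",np.round([d[0]*np.cos(a)+d[1]*np.sin(a),d[0]*np.sin(a)-d[1]*np.cos(a),-d[2]],1))
E
python3 -c "
from h import *
togo(548.3,148.3,56)"
```

```text
t 2.9667 [536.  119.  230.8] [-1.7998e+02  4.0000e-02  3.3470e+01] gap 42.9 F [-0.2 -0.5 -0.6]
tool shift [ 26.4 -17.6 174.8]
```

Call:
{"method": "play_rows", "body": {
  "increments": [
    [0, [26.5, -17.5, 0], 0],
    [0, [0, 0, 35], 0],
    [0, [0, 0, 35], 0],
    [0, [0, 0, 35], 0],
    [0, [0, 0, 30], 0],
    [0, [0, 0, 0], 0],
    [0, [0, 0, 0], 0]
  ]
}}

```text
time: 3.55
tool_pos: [546.9, 145.0, 95.0]
tcp_rot: [-179.9, 0.2, 33.2]
ft_force: [-0.1, -0.0, 0.8]
finger_gap: 42.7
grip_force: 0.0
```

```bash
python3 -c "
from h import *
togo(548.3,148.3,56)
s=snapshot('scene'); c=cv2.resize(s['color'][150:330,270:470],None,fx=3,fy=3); cv2.imwrite('pics/c1.png',c[...,::-1])"
```

```text
t 3.55 [546.9 145.   95. ] [-179.92    0.23   33.21] gap 42.7 F [-0.1 -0.   0.8]
tool shift [ 3. -2. 39.]
```

View pics/c1.png

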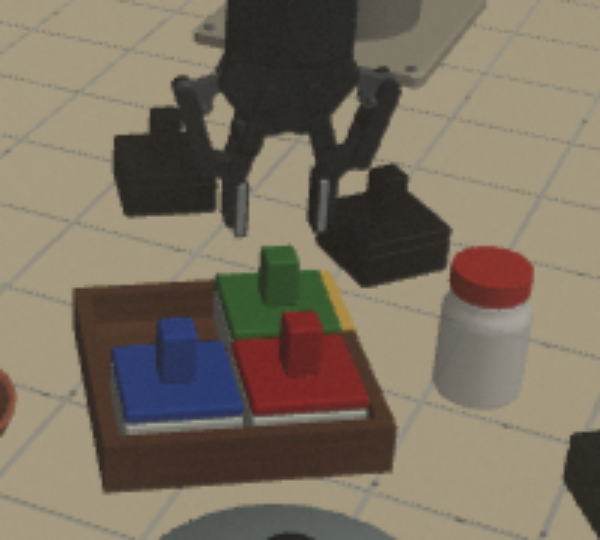

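The fingers (crop 235 and 322) straddle the green knob (280, 275); the tray is undisturbed. Descending and closing.

Call:
{"method": "play_rows", "body": {
  "increments": [
    [0, [3, -2, 12], 0],
    [0, [0, 0, 14], 0],
    [0, [0, 0, 13], 0],
    [0, [0, 0, 0], 0],
    [-0.7, [0, 0, 0], 0],
    [-0.7, [0, 0, 0], 0],
    [-0.7, [0, 0, 0], 0],
    [-0.7, [0, 0, 0], 0],
    [-0.7, [0, 0, 0], 0],
    [-0.7, [0, 0, 0], 0]
  ],
  "force": 25
}}

```text
time: 4.43
tool_pos: [550.6, 149.9, 58.2]
tcp_rot: [180.0, -0.1, 33.3]
ft_force: [-0.4, 1.2, 3.0]
finger_gap: 21.5
grip_force: 29.6
```

```bash
python3 -c "
from h import *
togo(589.5,84,56)"
```

```text
t 4.4333 [550.6 149.9  58.2] [ 1.7997e+02 -7.0000e-02  3.3280e+01] gap 21.5 F [-0.4  1.2  3. ]
tool shift [-3.6 76.4  2.2]
```

Call:
{"method": "play_rows", "body": {
  "increments": [
    [-0.7, [0, 6, 0], 0],
    [-0.7, [0, 8, 0], 0],
    [-0.7, [0, 8, 0], 0],
    [-0.7, [0, 8, 0], 0],
    [-0.7, [0, 8, 0], 0],
    [-0.7, [0, 8, 0], 0],
    [-0.7, [0, 8, 0], 0],
    [-0.7, [0, 8, 0], 0],
    [-0.7, [0, 7, 0], 0],
    [-0.7, [0, 5, 0], 0],
    [-0.7, [0, 0, 0], 0],
    [-0.7, [0, 0, 0], 0]
  ]
}}

```text
time: 5.43
tool_pos: [591.6, 87.2, 58.1]
tcp_rot: [179.9, -0.1, 33.2]
ft_force: [2.6, -1.3, 4.7]
finger_gap: 21.6
grip_force: 29.9
```

```bash
python3 -c "
from h import *
togo(589.5,84,56)
s=snapshot('scene'); c=cv2.resize(s['color'][150:330,270:470],None,fx=3,fy=3); cv2.imwrite('pics/c2.png',c[...,::-1])"
```

```text
t 5.4333 [591.6  87.2  58.1] [ 1.7991e+02 -8.0000e-02  3.3250e+01] gap 21.6 F [ 2.6 -1.3  4.7]
tool shift [-3.6  1.5  2.1]
```

View pics/c2.png

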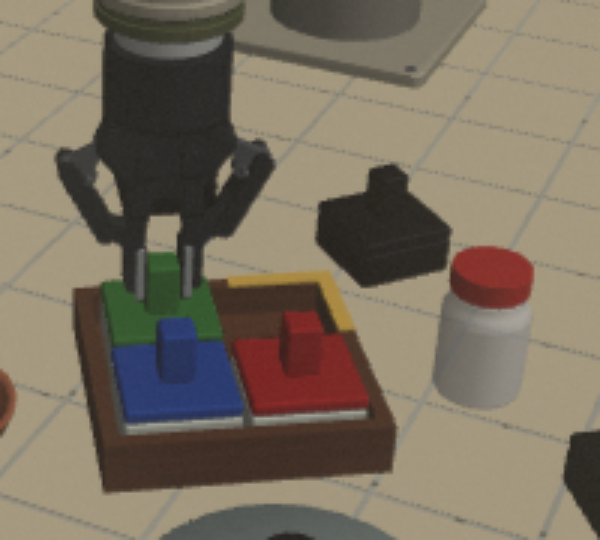

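Green has reached the empty place and sits close to blue; I'll nudge it 2 mm off blue, release and rise.

Call:
{"method": "play_rows", "body": {
  "increments": [
    [-0.7, [-1, 0, 0], 0],
    [-0.7, [-1, 0, 0], 0],
    [-0.7, [0, 0, 0], 0],
    [0, [0, 0, 0], 0],
    [0, [0, 0, 0], 0],
    [0, [0, 0, 0], 0],
    [0, [0, 0, -15], 0],
    [0, [0, 0, -30], 0],
    [0, [0, 0, -30], 0],
    [0, [0, 0, 0], 0]
  ]
}}

```text
time: 6.32
tool_pos: [592.0, 87.1, 138.7]
tcp_rot: [179.8, -0.4, 33.3]
ft_force: [1.3, -0.2, 1.4]
finger_gap: 42.8
grip_force: 0.0
```

```bash
python3 -c "
from h import *
togo(613.3,190,56)
s=snapshot('scene')
for q in('green','red','blue'): print(q,[(np.round(w(s,d['xyz']),1),round(d['p'],2)) for d in pinpoint(q+'_box_mid',s)])"
```

```text
t 6.3167 [592.   87.1 138.7] [179.77  -0.41  33.29] gap 42.8 F [ 1.3 -0.2  1.4]
tool shift [ 74.2 -74.3  82.7]
green [(array([589.2,  89.7,  46.5]), 0.66), (array([375.4,  -9.6,  33.7]), 0.66)]
red [(array([616.7, 189.6,  48.2]), 0.66), (array([597.3, 393.9,  33.5]), 0.56), (array([390.9, 169.5,  34.4]), 0.55)]
blue [(array([656.7, 125.9,  44.6]), 0.97)]
```

Call:
{"method": "play_rows", "body": {
  "increments": [
    [0, [18, -18, 0], 0],
    [0, [25, -25, 0], 0],
    [0, [25, -25, 0], 0],
    [0, [7, -6.5, 0], 0],
    [0, [0, 0, 20], 0],
    [0, [0, 0, 20], 0],
    [0, [0, 0, 0], 0],
    [0, [0, 0, 0], 0]
  ]
}}

```text
time: 7.18
tool_pos: [608.2, 189.5, 89.1]
tcp_rot: [-179.9, 0.3, 33.3]
ft_force: [-0.2, 0.5, -0.3]
finger_gap: 42.8
grip_force: 0.0
```

```bash
python3 -c "
from h import *
togo(613.3,190,56)
s=snapshot('scene'); c=cv2.resize(s['color'][150:330,270:470],None,fx=3,fy=3); cv2.imwrite('pics/c3.png',c[...,::-1])"
```

```text
t 7.1833 [608.2 189.5  89.1] [-179.87    0.35   33.28] gap 42.8 F [-0.2  0.5 -0.3]
tool shift [ 4.5  2.4 33.1]
```

View pics/c3.png

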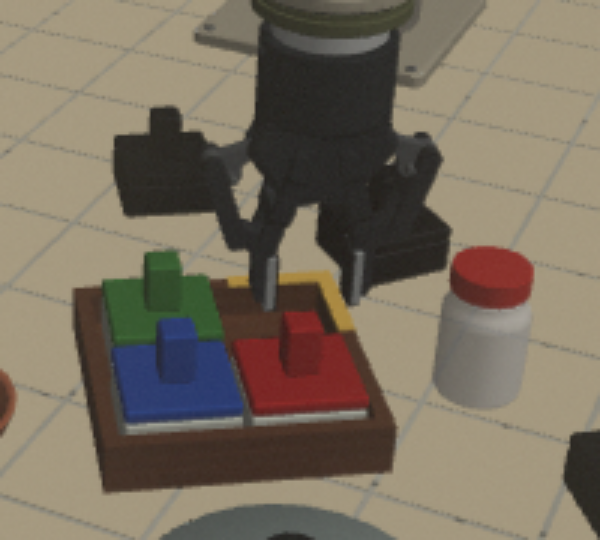

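Call:
{"method": "play_rows", "body": {
  "increments": [
    [0, [4.5, 2.5, 0], 0],
    [0, [0, 0, 12], 0],
    [0, [0, 0, 12], 0],
    [0, [0, 0, 8], 0],
    [0, [0, 0, 0], 0],
    [-0.7, [0, 0, 0], 0],
    [-0.7, [0, 0, 0], 0],
    [-0.7, [0, 0, 0], 0],
    [-0.7, [0, 0, 0], 0],
    [-0.7, [0, 0, 0], 0],
    [-0.7, [0, 0, 0], 0]
  ],
  "force": 30
}}

```text
time: 8.15
tool_pos: [615.8, 190.6, 60.3]
tcp_rot: [-180.0, 0.0, 33.3]
ft_force: [-0.7, -0.7, -2.9]
finger_gap: 21.1
grip_force: 35.3
```

```bash
python3 -c "
from h import *
togo(549,149,56)"
```

```text
t 8.15 [615.8 190.6  60.3] [-180.      0.     33.28] gap 21.1 F [-0.7 -0.7 -2.9]
tool shift [-78.7  -1.9   4.3]
```

Call:
{"method": "play_rows", "body": {
  "increments": [
    [-0.7, [-6, 0, 0], 0],
    [-0.7, [-8, 0, 0], 0],
    [-0.7, [-8, 0, 0], 0],
    [-0.7, [-8, 0, 0], 0],
    [-0.7, [-8, 0, 0], 0],
    [-0.7, [-8, 0, 0], 0],
    [-0.7, [-8, 0, 0], 0],
    [-0.7, [-8, 0, 0], 0],
    [-0.7, [-8, 0, 0], 0],
    [-0.7, [-5, 0, 0], 0],
    [-0.7, [0, 0, 0], 0],
    [-0.7, [0, 0, 0], 0]
  ]
}}

```text
time: 9.15
tool_pos: [553.1, 149.3, 60.5]
tcp_rot: [180.0, -0.0, 33.3]
ft_force: [0.9, 0.6, -2.2]
finger_gap: 21.5
grip_force: 35.3
```

```bash
python3 -c "
from h import *
togo(549,149,56)
s=snapshot('scene'); c=cv2.resize(s['color'][150:330,270:470],None,fx=3,fy=3); cv2.imwrite('pics/c4.png',c[...,::-1])"
```

```text
t 9.15 [553.1 149.3  60.5] [ 1.800e+02 -3.000e-02  3.326e+01] gap 21.5 F [ 0.9  0.6 -2.2]
tool shift [-3.6 -2.   4.5]
```

View pics/c4.png

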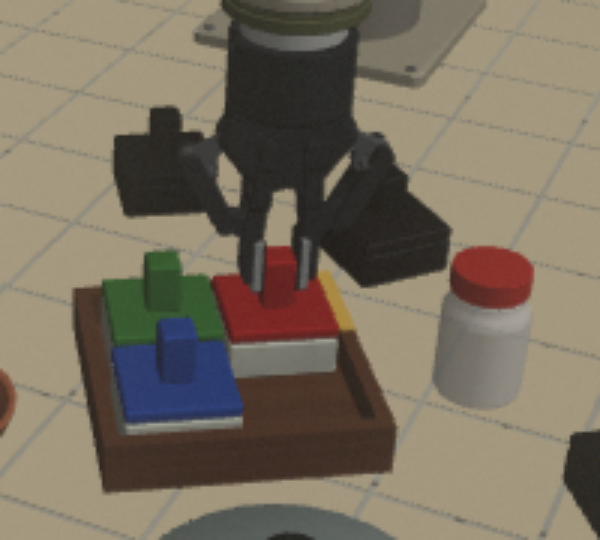

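Red is in the brass corner (knob at crop 280, 275, where green's was), with the brass wall at its side. Releasing and rising clear.

Call:
{"method": "play_rows", "body": {
  "increments": [
    [-0.7, [-1, -1, 0], 0],
    [-0.7, [0, 0, 0], 0],
    [0, [0, 0, 0], 0],
    [0, [0, 0, 0], 0],
    [0, [0, 0, 0], 0],
    [0, [0, 0, -15], 0],
    [0, [0, 0, -35], 0],
    [0, [0, 0, -35], 0],
    [0, [0, 0, -35], 0],
    [0, [-20, -20, 0], 0],
    [0, [-20, -20, 0], 0]
  ]
}}

```text
time: 10.12
tool_pos: [498.9, 161.5, 184.4]
tcp_rot: [179.8, -0.4, 33.2]
ft_force: [-0.3, 0.6, -1.2]
finger_gap: 43.0
grip_force: 0.0
```

Call:
{"method": "play_rows", "body": {
  "increments": [
    [0, [-25, -25, 0], 0],
    [0, [-25, -25, 0], 0],
    [0, [-25, -25, 0], 0],
    [0, [-25, -25, 0], 0],
    [0, [-25, -25, 0], 0],
    [0, [-25, -25, 0], 0],
    [0, [0, 0, 0], 0],
    [0, [0, 0, 0], 0]
  ]
}}

```text
time: 10.78
tool_pos: [288.1, 204.9, 181.0]
tcp_rot: [180.0, -0.2, 33.4]
ft_force: [0.4, -0.9, 0.2]
finger_gap: 42.5
grip_force: 0.0
```

Run:
```python
from h import *
togo(549,149,56)
for n in('scene','top'):
    s=snapshot(n)
    for q in('green','red','blue'): print(n,q,[(np.round(w(s,d['xyz']),1).tolist(),round(d['p'],2)) for d in pinpoint(q+'_box_mid',s)])
c=cv2.resize(s['color'][160:305,230:385],None,fx=4,fy=4); cv2.imwrite('pics/c5.png',c[...,::-1])
```

```text
t 10.7833 [288.1 204.9 181. ] [ 1.7998e+02 -1.6000e-01  3.3420e+01] gap 42.5 F [ 0.4 -0.9  0.2]
tool shift [187.  190.4 125. ]
scene green [([588.8, 89.4, 47.9], 0.81), ([373.8, -10.5, 32.9], 0.63)]
scene red [([392.3, 170.1, 33.0], 0.95), ([596.6, 396.7, 34.5], 0.58), ([551.9, 152.0, 45.2], 0.56)]
scene blue [([656.2, 129.7, 43.5], 0.88)]
top green [([590.8, 88.8, 45.7], 0.85), ([376.9, -8.9, 36.3], 0.84)]
top red [([390.9, 173.8, 35.8], 0.93), ([546.2, 149.1, 51.5], 0.72), ([598.8, 392.7, 36.3], 0.64), ([654.5, 126.4, 48.9], 0.4)]
top blue [([651.7, 125.7, 48.7], 0.89)]
```

View pics/c5.png

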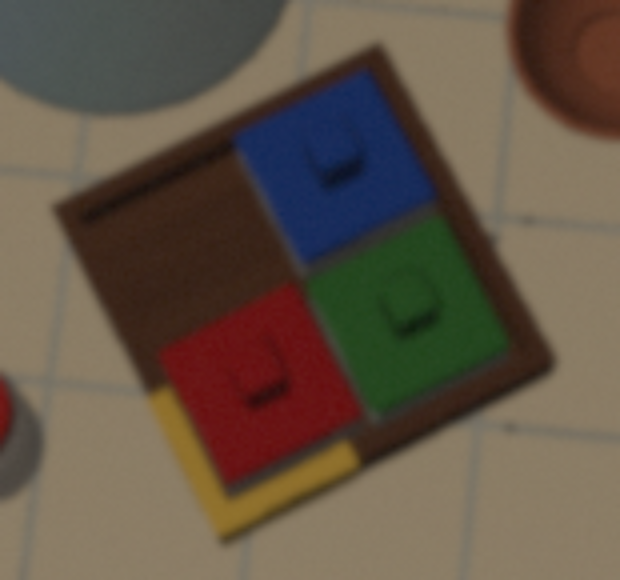

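Red sits in the brass corner (crop 262, 385), green in the formerly empty place (408, 315) and blue is unmoved, all flat and within tolerance.

```bash
python3 -c "
from bench import *
print(hand_in())"
```

```text
the job is handed in; nothing more can be done
None
```

I slid the green box into the empty place and then the red box into the brass-clad corner, and handed the job in. By my measurements both are about 5 mm from their centres (12 mm allowed), and blue has not moved; the hand-in returned no verdict.

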